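Hold the glass cell in the photometer beam

ROBOT

A 6-joint arm with a two-finger parallel gripper is mounted at the origin on the work surface. World frame = base frame: x ahead of the robot, y to its left, z up, the work surface at z = 0. Lengths are in m, angles in rad, forces in N, time in s.
With the tool pointing down it reaches from about 0.275 to 0.875 m from the base axis. Payload 12.5 kg.
Tool frame: the origin (TCP) lies on the centre line of the jaws, within the pads' length; the fingertips stand 22 mm ahead of it and the grasp point (between the pads) lies 3 mm ahead of it; z points along the fingers, y is the line along which they close (so a half turn about z gives the same grasp; the last joint's range is limited). The gripper opens to 85 mm and grips with 20 to 120 N. Pads are 22 mm wide; open, the fingers measure 114 mm over their backs; the gripper's body (76 mm by 85 mm) begins 54 mm behind the grasp point. The pads swing forward as they close: fully open they stand 13 mm farther back than shut.
Start: joints at [-1.278, 0.351, 1.652, -0, 1.139, -0.085], TCP at [0.203, -0.511, 0.253] pointing down, gripper open.
Joint ranges: [-2.75, 2.75], [-0.79, 2.1], [0.01, 2.65], [-1.57, 4.71], [0.07, 3.14], [-2.87, 2.87]. Speed limits (rad/s): [2.22, 2.22, 2.79, 3.14, 3.14, 3.14].

INTERFACE

Orientations are given as a unit quaternion [w, x, y, z].
In Python, from rig import readout, viewer, robot gives the robot as it stands.
- The arm moves only by the tool jog_arm, never from a script. Its argument "steps" is a list that holds one entry, the list of rows, each a list of 5 numbers: the shift along the tool's x, y, z in m, then the turn about the tool's z in rad, then the opening, from 0 (shut) to 1 (fully open). A call has exactly 10 rows; each row is the pose to reach, as a shift and turn from the pose commanded when the call began, along the tool's axes at that moment; what a row does not reach only later rows make up. A row lasts 1/10 s, in which the tool goes at most 50 mm and 8.59 degrees, less where a joint would pass 70% of its speed; a pose out of reach is approached as far as the arm can. A call with a gripper value outside its range is refused whole. The fingers move at their own pace and stop on an object; "squeeze" is the grip in N (left out, the last holds). Time passes only in rows, so rows that repeat a pose let the fingers close, or fill a call up. It gives the time, the measured TCP pose, the force, the opening and the grip force at its end, in the units of the state.
- readout.observe(): the state, without advancing time (a new reading comes with each control period).
- viewer.read_camera(name): name is "scene" or "top" or "wrist"; returns the picture (420x560x3 uint8, red, green, blue); there is no depth.
- viewer.calibration(name): a dict with "mtx" (3x3 intrinsics, pixels), "xyz" and "attitude" of the camera in the world. Camera axes: x right, y up, looking along -z (the intrinsics and any distortion apply to the point x, -y, -z); pixel columns grow to the right and rows downward; lengths in m; the calibration is good to about 2 mm. The wrist camera is an equidistant fisheye: a pixel r from the principal point sees the ray r / f radians off the axis. A picture is of the moment at which its call begins: read the wrist's pose just before it. calibration takes no time and is no camera call; for the wrist camera it gives the pose at the moment of the call.
- robot.sign_off(): hands the job in; it is judged then, once.
The state is a dict: "clock": time; "joint_pos": joint angles; "qd": joint speeds; "tau": joint torques, N m; "tcp_pos": TCP position; "eef_rot": TCP orientation; "wrist_force": force on the tool from outside, world axes, zero at the start; "torque": the same for the moment, N m; "width": opening from 0.0 (shut) to 1.0 (fully open); "grip_force": force on a finger pad.
Only numpy, scipy, OpenCV 4.12 (cv2) and the standard library are available. Lean on these libraries where they do the work, as an engineer would, in place of code of your own. Each camera call takes 0.05 s, during which the arm holds its last target. There are 200 camera calls.

TASK

Slide the photometer's shutter fully open by its upright tab. Then pick up the tall glass cell from the tray, gripping it by its two frosted faces only and never touching its clear faces, and hold it upright and still in the middle of the gap between lamp head and detector head, so that the beam goes in through one clear face, through the middle of the cell and out of the other; finish while still holding it there in the air, touching nothing but the gripper. Leave the short cell, the vial and the small beaker standing where they are.

Things in the scene. Friction and masses are not known exactly. Their poses are not given: they have to be found in the camera images.
- photometer: Cream open-bench photometer, fixed, level, heading varies. Origin: centre of underside. mm: base 100 (x) x 270 (y) x 20 high; lamp head on its +y side (x +-45, y 55 to 127), detector head on its -y side (x +-35, y -105 to -55), both with top at z 97. The 4 mm wide beam runs level along its y axis between the heads' lenses, at x 0, z 75. The gap is open above and on both x sides.
- beam_mid (a point): Point on the beam's axis midway between the two heads, 75 mm above the bench; axes as the photometer's (y along the beam).
- shutter (a joint): Dark steel sliding shutter before the lamp lens, in m: 0 shut, 0.040 fully open (end stop). Opens along the photometer's -x. Starts at 0 to 0.008, about 1.5 N of friction, stays where left. Plate 28 mm wide (x), 46 high, lower edge at z 57, at photometer y 47.5 to 50.5; a strip at z 99 to 103 carries it over the lamp head's top.
- shutter_tab (a point): Top centre of the shutter's black upright tab, which moves with it: a block 10 (photometer x) x 26 (y) x 30 mm high, standing on the strip, foot 103 and top 133 mm above the bench, at photometer y 82, x 0 when shut and -40 when fully open. Axes as the photometer's.
- cell: The tall glass cell, loose, about 50 g: open-topped box 20 (x) x 34 (y) x 50 mm high, upright on the tray. Origin: centre of underside. Its two wider faces, square to its x axis and 20 mm apart, are frosted white: grip these. Its two narrower faces, square to its y axis and 34 mm apart, are clear: the beam must go along its y axis, either way round.
- cell_window (a point): Middle of the tall cell, 25 mm above its underside, where the beam should pass; axes as the cell's. The clear windows are 16 wide and reach over the whole height.
- tray: Dark grey shallow tray fixed to the bench, 120 (x) x 270 (y), floor 4 mm thick, rim 8 mm high. Origin: centre of its underside. The tall cell, short cell and vial stand on its floor in a row along its y axis, 78 mm apart, in any order.
- short_cell: A short square cell 20 x 20 x 30 high, frosted and clear like the tall one, loose; not to be disturbed. Origin: centre of its underside.
- vial: A round vial, 23 diameter, 42 high with a white cap, loose; not to be disturbed. Origin: centre of its underside.
- beaker: A small empty glass beaker, 48 diameter, 55 high, loose, standing on the bench between tray and photometer; not to be disturbed. Origin: centre of its underside.
Things that resemble listed ones, but are neither listed nor needed, are in the scene too. What is shaped like the cell but red is not meant.

How it is judged:
On the way, in this order (a step that is already met when the one before it is completed fails the run):
1. the shutter is slid fully open (value of joint shutter above 0.034 m), for 0.2 s.
2. the tall cell is lifted off the tray by its frosted faces (height (world z) of cell above 0.03 m and contact force between the fingers and cell_c0 above 1 N and contact force between the fingers and cell_c1 above 1 N), for 0.2 s.
At the end, for the whole second after the job is handed in: Shutter open over 34 mm. Middle of the cell within 6 mm sideways, 10 mm in height and 15 mm along the beam of the point midway between the heads; upright and in line with the beam within 8 degrees; gripped on both frosted faces (over 1 N each), not touching the photometer, at rest (value of joint shutter above 0.034 m and x of cell_window in the frame of beam_mid between -0.006 and 0.006 m and y of cell_window in the frame of beam_mid between -0.015 and 0.015 m and z of cell_window in the frame of beam_mid between -0.01 and 0.01 m and angle between the y axis of cell and the y axis of photometer, either way round below 0.14 rad and angle between cell's own z axis and vertical below 0.14 rad and contact force between the fingers and cell_c0 above 1 N and contact force between the fingers and cell_c1 above 1 N and contact force between cell and photometer below 0.05 N and linear speed of cell below 0.02 m/s); the arm keeps its last pose, push and grip.
It fails at once if the robot touches a clear face of the tall cell (contact force between any of the fingers, the arm and cell_c2 above 0.3 N or contact force between any of the fingers, the arm and cell_c3 above 0.3 N).
It fails at once if the tall cell is tipped over (angle between cell's own z axis and vertical above 0.7 rad).
It fails at once if the short cell, vial or beaker is knocked over or shifted by more than 25 mm (distance of any of short_cell, vial, beaker from where it was at the start of the episode above 0.025 m or angle between any of short_cell, vial, beaker's own z axis and vertical above 0.5 rad).
It also fails if it takes over 58 s, if anything falls off the work surface, if the arm or the gripper's body presses on something with over 40 N, if the wrist force passes 120 N, or if a joint passes its speed limit or range.

## Working session

There is one attempt and no reset: what is moved stays moved. The work goes in short steps, Python scripts to look and compute and a tool call to move; the robot and the scene stay as the last step left them, time stands still between calls to the robot, and variables do not carry over. Pictures are saved under pics/ and viewed, at most 10 in all, crops included, and the job is handed in when it is done.

Besides the shell and the picture viewer there is one more tool, called after ">>>" as name([rows], argument=value, ...), one row to a line, values as JSON. jog_arm: Moves the arm, as the interface text tells. Its arguments: {"type":"object","properties":{"steps":{"type":"array","items":{"type":"array","items":{"type":"array","items":{"type":"number"}}}},"squeeze":{"type":"number"}},"required":["steps"]}

```bash
mkdir -p pics; python3 - <<'E'
from rig import readout, viewer, robot
import cv2
for n in("scene","top"):
    im=viewer.read_camera(n); cv2.imwrite(f"pics/{n}0.png",im[:,:,::-1]); print(n,viewer.calibration(n))
s=readout.observe();print(s)
E
```

```text
scene {'mtx': array([[542.61660871,   0.        , 272.02388657],
       [  0.        , 542.61660871, 205.0643844 ],
       [  0.        ,   0.        ,   1.        ]]), 'xyz': array([1.31345183, 0.09497488, 0.78688243]), 'attitude': array([0.60828847, 0.26715652, 0.30916367, 0.68046333])}
top {'mtx': array([[485.45822161,   0.        , 280.69370385],
       [  0.        , 485.45822161, 212.21869901],
       [  0.        ,   0.        ,   1.        ]]), 'xyz': array([ 0.39043906, -0.01722805,  1.13242855]), 'attitude': array([-0.69462238, -0.06525155,  0.06003406,  0.71388928])}
{'clock': 0.1, 'joint_pos': array([-1.27762369e+00,  3.51191056e-01,  1.65230393e+00, -6.98808880e-06,
        1.13904754e+00, -8.46241385e-02]), 'qd': array([-6.31600093e-04, -1.37340759e-03, -1.97503954e-04, -1.48806533e-04,
        1.34563274e-03, -1.28643591e-05]), 'tau': array([ 1.62090346e-03, -5.06833112e+01, -2.91874784e+01, -4.44603415e-05,
        2.60089495e-03,  5.72319732e-05]), 'tcp_pos': array([ 0.20282175, -0.51098232,  0.25282882]), 'eef_rot': array([-4.72027246e-04,  9.82211303e-01,  1.87778411e-01, -5.25895065e-05]), 'wrist_force': array([-0.0069416 , -0.39565635, -0.12647018]), 'torque': array([-0.04752715, -0.01928299,  0.06107457]), 'grip_force': 0.0, 'width': 1.00001760061054}
```

View pics/top0.png

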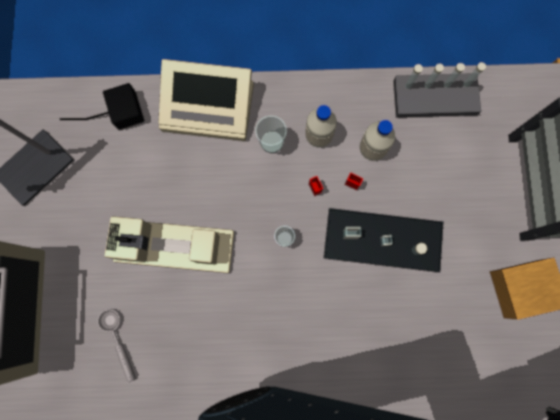

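View pics/scene0.png

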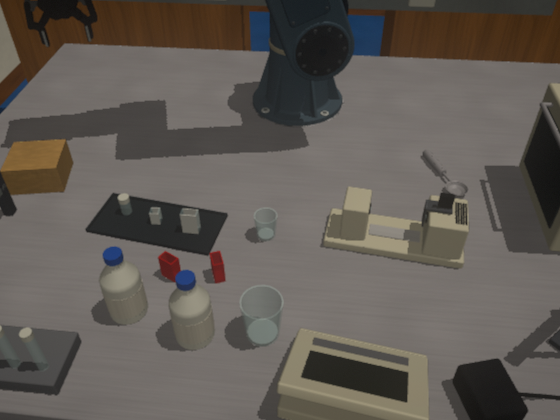

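The top view shows the photometer at about (170,245) with its lamp on the left, the tray at (384,240), the tall cell at (353,232), the short cell at (387,240) and the vial at (421,248). I'll enlarge these for corner positions.

```bash
python3 - <<'E'
import cv2,numpy as np
im=cv2.imread("pics/top0.png")
a=cv2.resize(im[208:278,100:240],None,fx=5.7,fy=5.7,interpolation=cv2.INTER_CUBIC)
cv2.imwrite("pics/phot.png",a[:,:800])
b=cv2.resize(im[205:275,318:448],None,fx=6,fy=6,interpolation=cv2.INTER_CUBIC)
cv2.imwrite("pics/tray.png",b[:,:800])
E
```

```text
(no output)
```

View pics/phot.png

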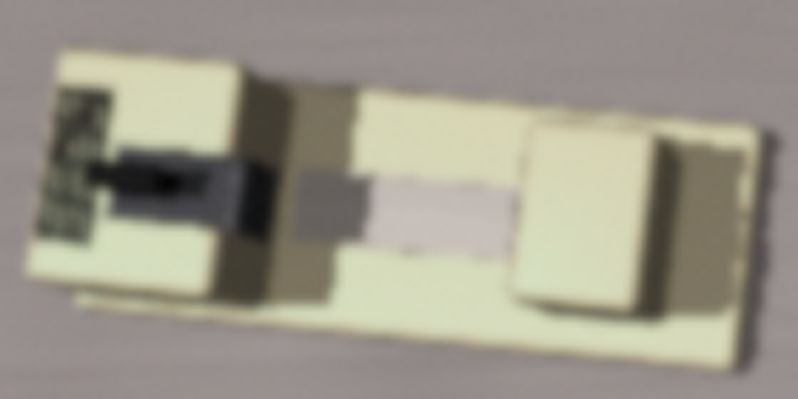

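View pics/tray.png

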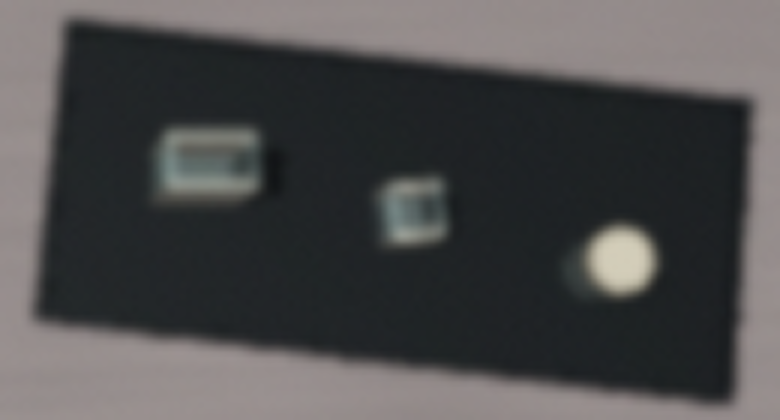

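```bash
cat >geo.py <<'E'
import numpy as np, cv2
from scipy.optimize import least_squares
from scipy.spatial.transform import Rotation as R
from rig import readout, viewer, robot
def rot(q): return R.from_quat(np.roll(q,-1)).as_matrix()
def proj(cal,P):
    p=(np.asarray(P)-cal["xyz"])@rot(cal["attitude"])*[1,-1,-1]
    uv=p@cal["mtx"].T; return uv[:,:2]/uv[:,2:]
def place(v,P):
    c,s=np.cos(v[2]),np.sin(v[2]); P=np.asarray(P)/1000
    return np.c_[v[0]+c*P[:,0]-s*P[:,1], v[1]+s*P[:,0]+c*P[:,1],P[:,2]]
def fit(cal,uv,P,v0):
    r=least_squares(lambda v:(proj(cal,place(v,P))-uv).ravel(),v0,loss="soft_l1")
    return r.x,np.abs(r.fun).reshape(-1,2).round(1).tolist()
def tool(v,z,s=None):
    """shift in tool axes and tool turn from the current pose to v=(x,y,heading), z; tool y along v's x."""
    s=s or readout.observe(); M=rot(s["eef_rot"])
    d=M.T@(np.r_[v[:2],z]-s["tcp_pos"])
    w=M.T@[np.cos(v[2]),np.sin(v[2]),0]      # wanted tool y
    a=np.arctan2(-w[0],w[1]); a=(a+np.pi/2)%np.pi-np.pi/2
    return d.round(4),round(a,4)
E
cat >m.py <<'E'
from geo import *
c=viewer.calibration("top")
z=lambda p,s,o:(np.array(p)+.5)/s-.5+o
uv=z([(62,50),(240,65),(28,277),(210,297),(530,122),(658,133),(510,297),(635,308),(763,125),(742,370)],5.7,[100,208])
P=[(45,127,97),(45,55,97),(-45,127,97),(-45,55,97),(35,-55,97),(35,-105,97),(-35,-55,97),(-35,-105,97),(50,-135,20),(-50,-135,20)]
ph,r=fit(c,uv,P,[.33,.23,0]);print("phot",ph,r)
uv=z([(163,129),(262,129),(260,191),(160,191)],6,[318,205])
ce,r=fit(c,uv,[(10,17,54),(10,-17,54),(-10,17,54),(-10,-17,54)][:2]+[(-10,-17,54),(-10,17,54)],[.33,-.2,0]);print("cell",ce,r)
uv=z([(68,18),(752,97),(732,402),(35,320)],6,[318,205])
tr,r=fit(c,uv,[(60,135,8),(60,-135,8),(-60,-135,8),(-60,135,8)],[.33,-.2,0]);print("tray",tr,r)
for k in 0,8: print((proj(c,place(ph,[(-k+5,95,133),(-k-5,69,133)]))-[100,208])*5.7)
tab=place(ph,[(-3,82,0)])[0]; tab[2]=ph[2]
print(tool(tab,.23),tool(tab,.130), tool(ph,.2), tool(ce,.15))
E
python3 m.py
```

```text
phot [ 0.51907266  0.23797095 -0.11903995] [[0.5, 0.6], [1.1, 0.3], [1.0, 0.9], [0.4, 0.5], [0.1, 1.1], [0.4, 1.0], [0.7, 0.5], [0.7, 0.7], [0.3, 0.1], [0.8, 0.2]]
cell [ 0.53608767 -0.17198605 -0.04699822] [[0.4, 0.6], [0.9, 0.9], [0.5, 0.6], [1.0, 0.9]]
tray [ 0.52171768 -0.24888951 -0.14554487] [[0.6, 0.2], [0.4, 0.1], [0.6, 0.3], [0.4, 0.1]]
[[ 91.52282028 142.85751094]
 [157.75882761 176.40331281]]
[[ 88.19723952 164.5153879 ]
 [154.51718296 198.15978199]]
(array([ 0.6067, -0.653 ,  0.0235]), np.float64(-1.074)) (array([ 0.6067, -0.6529,  0.1235]), np.float64(-1.074)) (array([ 0.5702, -0.5794,  0.0534]), np.float64(-1.074)) (array([ 0.4348, -0.1921,  0.103 ]), np.float64(-1.146))
```

>>> jog_arm([
  [[0.03, -0.032, 0, 0, 1], [0.06, -0.064, 0, 0, 1], [0.09, -0.096, 0, 0, 1], [0.12, -0.128, 0, 0, 1], [0.15, -0.16, 0, 0, 1], [0.18, -0.192, 0, 0, 1], [0.21, -0.224, 0, 0, 1], [0.24, -0.256, 0, 0, 1], [0.27, -0.288, 0, 0, 1], [0.3, -0.32, 0, 0, 1]],
])

```text
clock: 1.1
tcp_pos: [0.3639, -0.1013, 0.2533]
eef_rot: [0.0, 0.982, 0.188, 0.0]
wrist_force: [0.5, -1.1, -0.1]
width: 1.001
grip_force: 0.0
```

>>> jog_arm([
  [[0.03, -0.032, 0, -0.1, 1], [0.06, -0.064, 0, -0.21, 1], [0.09, -0.096, 0, -0.32, 1], [0.12, -0.128, 0, -0.43, 1], [0.15, -0.16, 0, -0.54, 1], [0.18, -0.192, 0, -0.65, 1], [0.21, -0.224, 0, -0.76, 1], [0.24, -0.256, 0, -0.87, 1], [0.27, -0.288, 0, -0.98, 1], [0.3, -0.32, 0, -1.074, 1]],
])

```text
clock: 2.1
tcp_pos: [0.5247, 0.3068, 0.2529]
eef_rot: [-0.0, 0.746, 0.666, -0.0]
wrist_force: [0.9, -0.1, 1.4]
width: 1.004
grip_force: 0.0
```

```bash
cat >w.py <<'E'
from geo import *
import sys
cal=viewer.calibration("wrist"); im=viewer.read_camera("wrist"); cv2.imwrite(sys.argv[1],im[:,:,::-1]); print(cal)
np.savez(sys.argv[1][:-3]+"npz",**cal)
s=readout.observe();print(s["clock"],s["tcp_pos"],s["eef_rot"],s["joint_pos"])
E
python3 w.py pics/w1.png; python3 m.py|tail -1
```

```text
{'mtx': array([[325.1922621 ,   0.        , 281.53477454],
       [  0.        , 325.1922621 , 205.07920999],
       [  0.        ,   0.        ,   1.        ]]), 'xyz': array([0.53331353, 0.37531095, 0.37369971]), 'attitude': array([ 0.98877124, -0.13791804,  0.00773549, -0.05701057])}
2.15 [0.52597074 0.31147068 0.25256413] [-5.19279884e-04  7.43963181e-01  6.68219916e-01  8.12247974e-04] [0.45793411 0.46220055 1.4866042  0.00154934 1.19150527 0.56452985]
(array([ 0.0082, -0.001 ,  0.0226]), np.float64(0.0119)) (array([ 0.008 , -0.0011,  0.1226]), np.float64(0.0119)) (array([-0.0739,  0.001 ,  0.0524]), np.float64(0.0119)) (array([-0.4798,  0.0617,  0.1017]), np.float64(-0.0602))
```

View pics/w1.png

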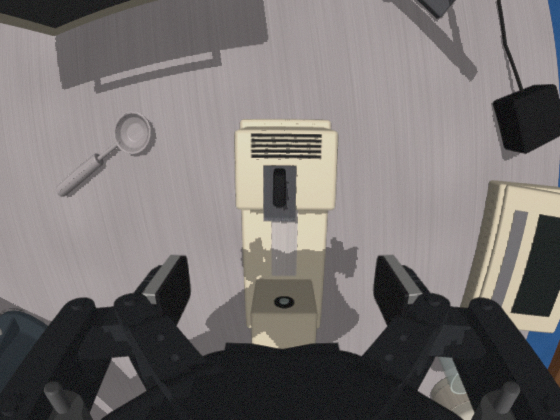

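The wrist view shows the lamp head's top at (236..336, 130..209), the tab at about (273..287, 168..206), and the detector lens at (284,301). I'll refine the photometer pose with these.

```bash
cat >>geo.py <<'E'
def fproj(cal,P):
    p=(np.asarray(P)-cal["xyz"])@rot(cal["attitude"])*[1,-1,-1]
    K=cal["mtx"]; return cv2.fisheye.projectPoints(p[None],np.zeros(3),np.zeros(3),K,np.zeros(4))[0].reshape(-1,2)
E
cat >m2.py <<'E'
from geo import *
c=dict(np.load("pics/w1.npz"))
uv=np.array([(236,131),(336,131),(335,209),(239,209),(284,301),(254,280),(317,280),(251,318),(321,318)],float)
P=[(-45,127,97),(45,127,97),(45,55,97),(-45,55,97),(0,-55,75),(-35,-55,20),(35,-55,20),(-35,-55,97),(35,-55,97)]
v0=[.519,.238,-.119]
print((fproj(c,place(v0,P))-uv).round(1).tolist())
r=least_squares(lambda v:(fproj(c,place(v,P))-uv).ravel(),v0,loss="soft_l1"); print(r.x,r.fun.round(1).reshape(-1,2).tolist())
for k in 0,4,8: print(k,fproj(c,place(r.x,[(-k-5,69,133),(-k+5,69,133),(-k+5,95,133),(-k-5,95,133),(-k,95,103)])).round(1).tolist())
tab=place(r.x,[(-3,82,0)])[0]; tab[2]=r.x[2]; print(tool(tab,.13))
im=cv2.imread("pics/w1.png"); cv2.imwrite("pics/w1c.png",cv2.resize(im[115:330,220:350],None,fx=2.7,fy=2.7,interpolation=cv2.INTER_CUBIC))
E
python3 m2.py
```

```text
[[-5.1, -2.7], [0.6, -2.1], [-1.4, 0.9], [-5.9, 0.6], [-1.3, 0.5], [0.1, -2.8], [-6.1, -2.7], [-2.5, -5.4], [-4.0, -5.3]]
[ 0.52138764  0.23566709 -0.11599025] [[-2.5, -0.2], [3.2, 0.1], [1.2, 2.9], [-3.1, 2.9], [1.3, 2.1], [2.4, -1.3], [-3.9, -1.4], [0.3, -3.7], [-1.4, -3.8]]
0 [[280.4, 208.3], [293.4, 208.3], [293.7, 175.2], [280.4, 175.2], [286.5, 168.6]]
4 [[275.3, 208.3], [288.2, 208.3], [288.4, 175.2], [275.1, 175.2], [281.7, 168.6]]
8 [[270.1, 208.3], [283.0, 208.3], [283.1, 175.2], [269.8, 175.2], [277.0, 168.6]]
(array([0.0059, 0.0012, 0.1226]), np.float64(0.0088))
```

View pics/w1c.png

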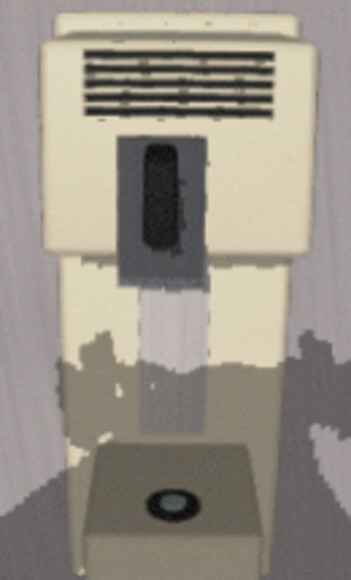

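The crop shows the tab at columns 273 to 287, which puts the shutter at about 5 mm open. Next I descend over the tab and grip it.

>>> jog_arm([
  [[0.002, 0, 0.02, 0.009, 1], [0.005, -0.001, 0.045, 0.009, 1], [0.007, -0.001, 0.07, 0.009, 1], [0.007, -0.001, 0.095, 0.009, 1], [0.007, -0.001, 0.115, 0.009, 0.8], [0.007, -0.001, 0.122, 0.009, 0.5], [0.007, -0.001, 0.122, 0.009, 0.3], [0.007, -0.001, 0.122, 0.009, 0.1], [0.007, -0.001, 0.122, 0.009, 0], [0.007, -0.001, 0.122, 0.009, 0]],
], squeeze=20)

```text
clock: 3.15
tcp_pos: [0.5248, 0.3123, 0.1325]
eef_rot: [0.0, 0.751, 0.66, 0.001]
wrist_force: [0.0, -0.3, 4.6]
width: 0.109
grip_force: 24.8
```

>>> jog_arm([
  [[0, 0, 0, 0, 0], [0, 0, 0, 0, 0], [0, 0, 0, 0, 0], [0, 0, 0, 0, 0], [0, 0, 0, 0, 0], [0, 0, 0, 0, 0], [0, 0, 0, 0, 0], [0, 0, 0, 0, 0], [0, 0, 0, 0, 0], [0, 0, 0, 0, 0]],
])

```text
clock: 4.15
tcp_pos: [0.5248, 0.3124, 0.1325]
eef_rot: [0.0, 0.751, 0.66, 0.001]
wrist_force: [-0.8, 0.2, 6.6]
width: 0.106
grip_force: 25.0
```

```bash
python3 - <<'E'
from geo import *
ph=np.array([.5203,.237,-.1175]); s=readout.observe(); print(s["tcp_pos"],s["width"],s["grip_force"],s["wrist_force"])
t=place(ph,[(-38,82,0)])[0]; print(tool(np.r_[t[:2],ph[2]],s["tcp_pos"][2]))
E
```

```text
[0.52484569 0.3123557  0.13249616] 0.10612847979795713 25.045402944087982 [-0.75560797  0.15828329  6.59699983]
(array([ 0.0063, -0.0337, -0.    ]), np.float64(-0.0103))
```

>>> jog_arm([
  [[0, -0.003, -0.001, 0, 0], [0, -0.008, -0.002, 0, 0], [0, -0.013, -0.002, 0, 0], [0, -0.018, -0.002, 0, 0], [0, -0.023, -0.002, 0, 0], [0, -0.027, -0.002, 0, 0], [0, -0.03, -0.002, 0, 0], [0, -0.032, -0.002, 0, 0], [0, -0.034, -0.002, 0, 0], [0, -0.034, -0.002, 0, 0]],
])

```text
clock: 5.15
tcp_pos: [0.4897, 0.3165, 0.1327]
eef_rot: [-0.0, 0.751, 0.661, -0.001]
wrist_force: [0.0, 5.3, -12.8]
width: 0.114
grip_force: 22.5
```

```bash
python3 - <<'E'
from geo import *
s=readout.observe(); print(s["tcp_pos"],s["width"],s["grip_force"],s["wrist_force"])
E
```

```text
[0.4896805  0.31648853 0.13272976] 0.1136633225841821 22.4871888756752 [  0.01644764   5.268431   -12.78264008]
```

>>> jog_arm([
  [[0, 0, 0.001, 0, 0], [0, -0.001, 0.001, 0, 0], [0, -0.001, 0.001, 0, 0], [0, -0.002, 0.001, 0, 0], [0, -0.002, 0.001, 0, 0], [0, -0.003, 0.001, 0, 0], [0, -0.003, 0.001, 0, 0], [0, -0.003, 0.001, 0, 0], [0, -0.003, 0.001, 0, 0], [0, -0.003, 0.001, 0, 0]],
])

```text
clock: 6.15
tcp_pos: [0.4886, 0.3167, 0.1326]
eef_rot: [0.001, 0.751, 0.66, 0.001]
wrist_force: [6.7, 0.8, -5.4]
width: 0.109
grip_force: 23.5
```

The end stop was felt at about 7 N, so the shutter is open. I release and rise.

>>> jog_arm([
  [[0, -0.001, 0, 0, 0.3], [0, -0.001, 0, 0, 0.6], [0, -0.001, 0, 0, 1], [0, -0.001, 0, 0, 1], [0, -0.001, -0.02, 0, 1], [0, -0.001, -0.05, 0, 1], [0, -0.001, -0.09, 0, 1], [0, -0.001, -0.12, 0, 1], [0, -0.001, -0.12, 0, 1], [0, -0.001, -0.12, 0, 1]],
])

```text
clock: 7.15
tcp_pos: [0.4866, 0.3169, 0.2524]
eef_rot: [0.0, 0.751, 0.66, 0.0]
wrist_force: [0.3, 0.3, -1.2]
width: 0.999
grip_force: 0.0
```

```bash
python3 - <<'E'
from geo import *
ph=np.array([.5203,.237,-.1175]); c,s=np.cos(ph[2]),np.sin(ph[2])
print(np.array([[c,s],[-s,c]])@(np.array([.4886,.3167])-ph[:2]))
s=readout.observe();print(s["tcp_pos"],s["width"])
g=np.array([.536,-.130,-.047]);print(tool(g,.20))
E
```

```text
[-0.04082464  0.07543427]
[0.48658536 0.31687677 0.25239535] 0.9989413986763747
(array([-0.4369,  0.106 ,  0.0523]), np.float64(-0.081))
```

>>> jog_arm([
  [[-0.045, 0.0105, 0, -0.01, 1], [-0.09, 0.021, 0, -0.02, 1], [-0.135, 0.0315, 0, -0.03, 1], [-0.18, 0.042, 0, -0.04, 1], [-0.225, 0.0525, 0, -0.05, 1], [-0.27, 0.063, 0, -0.06, 1], [-0.315, 0.0735, 0, -0.07, 1], [-0.36, 0.084, 0, -0.081, 1], [-0.405, 0.0945, 0, -0.081, 1], [-0.45, 0.105, 0, -0.081, 1]],
])

```text
clock: 8.15
tcp_pos: [0.5326, -0.1446, 0.2507]
eef_rot: [-0.001, 0.724, 0.69, -0.001]
wrist_force: [0.9, -0.7, 0.3]
width: 0.996
grip_force: 0.0
```

>>> jog_arm([
  [[-0.01, 0.002, 0.02, 0, 1], [-0.02, 0.004, 0.04, 0, 1], [-0.026, 0.004, 0.06, 0, 1], [-0.026, 0.004, 0.07, 0, 1], [-0.026, 0.004, 0.08, 0, 1], [-0.026, 0.004, 0.08, 0, 1], [-0.026, 0.004, 0.08, 0, 1], [-0.026, 0.004, 0.08, 0, 1], [-0.026, 0.004, 0.08, 0, 1], [-0.026, 0.004, 0.08, 0, 1]],
])

```text
clock: 9.15
tcp_pos: [0.5363, -0.1689, 0.1728]
eef_rot: [0.0, 0.723, 0.69, 0.0]
wrist_force: [-0.3, -0.2, -0.2]
width: 1.0
grip_force: 0.0
```

```bash
python3 w.py pics/w2.png; python3 - <<'E'
from geo import *
c=dict(np.load("pics/w2.npz"))
v=[.536,-.172,-.047]
print(fproj(c,place(v,[(x,y,z) for z in (4,54) for x in(-10,10) for y in (-17,17)])).round(0).tolist())
im=cv2.imread("pics/w2.png");cv2.imwrite("pics/w2c.png",cv2.resize(im[80:280,180:400],None,fx=2.9,fy=2.9,interpolation=cv2.INTER_CUBIC))
E
```

```text
{'mtx': array([[325.1922621 ,   0.        , 281.53477454],
       [  0.        , 325.1922621 , 205.07920999],
       [  0.        ,   0.        ,   1.        ]]), 'xyz': array([ 0.54010618, -0.10006652,  0.29355846]), 'attitude': array([ 0.99013332, -0.13808545,  0.00248872, -0.02371143])}
9.2 [ 0.53626662 -0.1689634   0.17265623] [2.86944561e-04 7.23484962e-01 6.90340070e-01 1.21869352e-04] [-3.88019778e-01  4.67583629e-01  1.69539232e+00 -1.44250329e-05
  9.77993311e-01 -3.41133472e-01]
[[270.0, 212.0], [269.0, 176.0], [291.0, 212.0], [291.0, 176.0], [267.0, 231.0], [267.0, 188.0], [293.0, 231.0], [293.0, 188.0]]
```

View pics/w2c.png

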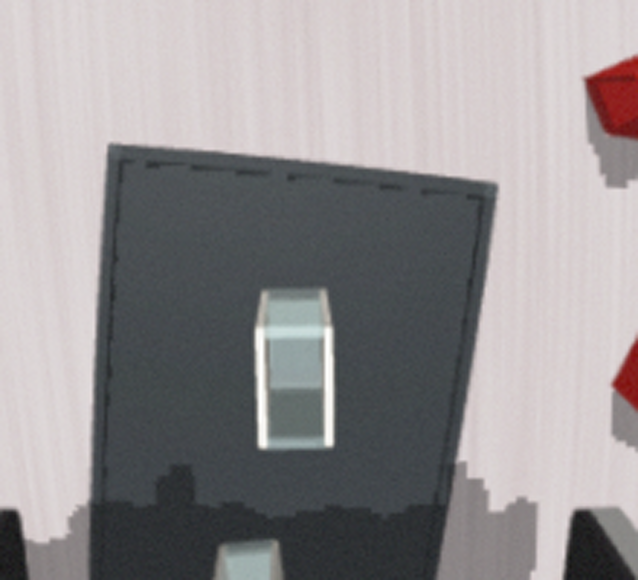

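The crop shows the cell's top at corners (255,327), (333,327), (332,448) and (259,448), and its +y foot at (264..327, 291).

```bash
python3 - <<'E'
from geo import *
c=dict(np.load("pics/w2.npz"))
uv=(np.array([(255,327),(333,327),(332,448),(259,448),(264,291),(327,291)])+.5)/2.9-.5+[180,80]
P=[(-10,17,54),(10,17,54),(10,-17,54),(-10,-17,54),(-10,17,4),(10,17,4)]
r=least_squares(lambda v:(fproj(c,place(v,P))-uv).ravel(),[.536,-.172,-.047],loss="soft_l1"); print(r.x,r.fun.round(1).reshape(-1,2).tolist())
print(tool(r.x,.037))
E
```

```text
[ 0.53683537 -0.17523266 -0.04350904] [[0.6, 0.2], [0.0, 0.0], [0.1, 0.3], [-0.1, 0.4], [-0.4, -0.4], [-0.1, -0.5]]
(array([-0.0062,  0.0008,  0.1357]), np.float64(-0.0034))
```

>>> jog_arm([
  [[-0.003, 0.0005, 0.02, -0.003, 1], [-0.006, 0.001, 0.045, -0.003, 1], [-0.006, 0.001, 0.07, -0.003, 1], [-0.006, 0.001, 0.09, -0.003, 1], [-0.006, 0.001, 0.11, -0.003, 1], [-0.006, 0.001, 0.125, -0.003, 1], [-0.006, 0.001, 0.133, -0.003, 1], [-0.006, 0.001, 0.135, -0.003, 1], [-0.006, 0.001, 0.135, -0.003, 1], [-0.006, 0.001, 0.135, -0.003, 1]],
])

```text
clock: 10.2
tcp_pos: [0.5373, -0.1752, 0.0381]
eef_rot: [0.001, 0.722, 0.691, 0.0]
wrist_force: [0.3, -0.3, -0.5]
width: 0.998
grip_force: 0.0
```

>>> jog_arm([
  [[0, 0, 0, 0, 0.7], [0, 0, 0, 0, 0.5], [0, 0, 0, 0, 0.4], [0, 0, 0, 0, 0.35], [0, 0, 0, 0, 0.3], [0, 0, 0, 0, 0.25], [0, 0, 0, 0, 0.2], [0, 0, 0, 0, 0.1], [0, 0, 0, 0, 0], [0, 0, 0, 0, 0]],
], squeeze=25)

```text
clock: 11.2
tcp_pos: [0.5369, -0.175, 0.0373]
eef_rot: [0.0, 0.723, 0.691, 0.0]
wrist_force: [1.0, 0.2, 1.9]
width: 0.231
grip_force: 26.4
```

Gripped at a width of about 20 mm. Now I lift.

>>> jog_arm([
  [[0, 0, -0.005, 0, 0], [0, 0, -0.015, 0, 0], [0, 0, -0.035, 0, 0], [0, 0, -0.06, 0, 0], [0, 0, -0.085, 0, 0], [0, 0, -0.11, 0, 0], [0, 0, -0.13, 0, 0], [0, 0, -0.145, 0, 0], [0, 0, -0.15, 0, 0], [0, 0, -0.15, 0, 0]],
])

```text
clock: 12.2
tcp_pos: [0.537, -0.175, 0.1881]
eef_rot: [0.001, 0.722, 0.691, 0.0]
wrist_force: [0.2, 0.0, 0.5]
width: 0.232
grip_force: 26.3
```

```bash
python3 - <<'E'
from geo import *
s=readout.observe();print(s["tcp_pos"],s["grip_force"],s["width"],s["eef_rot"])
ph=[.5195,.237,-.1175]; print(tool(ph,.083+.1))
E
```

```text
[ 0.53699052 -0.17504277  0.18806787] 26.287143230438232 0.23192200163220128 [6.01331709e-04 7.22480473e-01 6.91391011e-01 2.71901402e-04]
(array([ 0.4109, -0.0356,  0.0048]), np.float64(0.0735))
```

>>> jog_arm([
  [[0.02, -0.002, 0, 0.007, 0], [0.06, -0.005, 0, 0.015, 0], [0.105, -0.009, 0, 0.025, 0], [0.15, -0.013, 0, 0.035, 0], [0.195, -0.017, 0, 0.045, 0], [0.24, -0.021, 0, 0.055, 0], [0.285, -0.025, 0, 0.065, 0], [0.33, -0.029, 0, 0.0735, 0], [0.37, -0.032, 0, 0.0735, 0], [0.395, -0.034, 0, 0.0735, 0]],
])

```text
clock: 13.2
tcp_pos: [0.5193, 0.2236, 0.1863]
eef_rot: [-0.0, 0.747, 0.665, -0.001]
wrist_force: [0.2, -0.2, -0.4]
width: 0.232
grip_force: 26.3
```

```bash
python3 w.py pics/w3.png; python3 -c "
from geo import *
print(tool([.5195,.237,-.1175],.0833))
im=cv2.imread('pics/w3.png');cv2.imwrite('pics/w3c.png',cv2.resize(im[60:360,140:440],None,fx=2,fy=2,interpolation=cv2.INTER_CUBIC))"
```

```text
{'mtx': array([[325.1922621 ,   0.        , 281.53477454],
       [  0.        , 325.1922621 , 205.07920999],
       [  0.        ,   0.        ,   1.        ]]), 'xyz': array([0.52815716, 0.29207334, 0.30711399]), 'attitude': array([ 0.98873254, -0.13787719,  0.00827114, -0.05770124])}
13.25 [0.51922907 0.22576038 0.1863599 ] [-6.40547317e-04  7.46515918e-01  6.65367220e-01 -1.92122136e-04] [3.27476837e-01 4.56824641e-01 1.67321280e+00 1.21434681e-03
 1.01240886e+00 4.41657699e-01]
(array([ 0.0111, -0.0009,  0.1031]), np.float64(0.0027))
```

View pics/w3c.png

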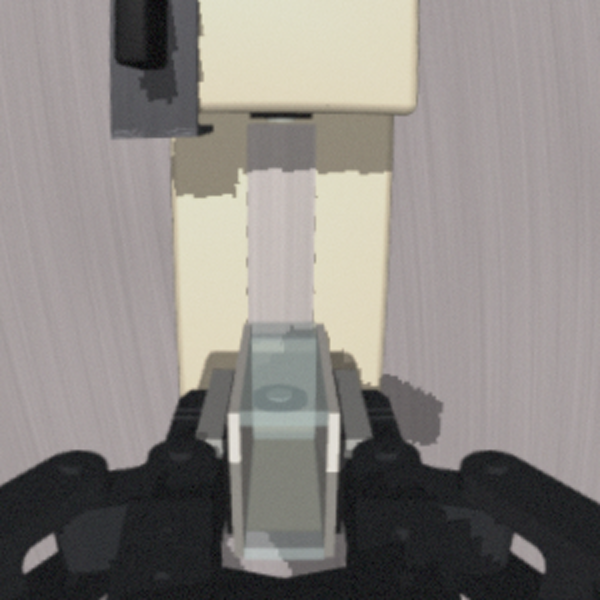

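The shutter plate is clear of the lamp lens at (283,118), the cell hangs straight in the jaws, and the detector lens shows through it at (280,394). I'll check the sideways position from the base edges.

```bash
python3 - <<'E'
from geo import *
c=dict(np.load("pics/w3.npz")); ph=[.5195,.237,-.1175]
P=[(0,-55,75),(45,55,97),(-50,20,20),(50,20,20),(-50,0,20),(50,0,20),(0,55,75)]
print(((fproj(c,place(ph,P))-[140,60]+.5)*2-.5).round(1).tolist())
# cell as gripped, upright at TCP
print(((fproj(c,place([.51923,.22576,-.1175],[(-10,17,200),(10,17,200),(-10,17,150),(10,17,150)]) )-[140,60]+.5)*2-.5).round(1).tolist())
E
```

```text
[[278.2, 399.9], [416.4, 115.2], [167.4, 191.8], [390.8, 191.9], [168.9, 235.5], [389.4, 235.6], [277.8, 112.4]]
[[222.5, 393.6], [332.7, 393.8], [240.0, 310.4], [318.8, 310.4]]
```

Measured against each other, the cell and photometer line up to within about 1 mm. I descend.

>>> jog_arm([
  [[0.005, 0, 0, 0.003, 0], [0.011, -0.001, 0.005, 0.003, 0], [0.011, -0.001, 0.02, 0.003, 0], [0.011, -0.001, 0.035, 0.003, 0], [0.011, -0.001, 0.05, 0.003, 0], [0.011, -0.001, 0.065, 0.003, 0], [0.011, -0.001, 0.08, 0.003, 0], [0.011, -0.001, 0.092, 0.003, 0], [0.011, -0.001, 0.1, 0.003, 0], [0.011, -0.001, 0.103, 0.003, 0]],
])

```text
clock: 14.25
tcp_pos: [0.5203, 0.2319, 0.0834]
eef_rot: [-0.0, 0.749, 0.663, -0.0]
wrist_force: [-0.1, 0.3, 0.4]
width: 0.231
grip_force: 26.3
```

>>> jog_arm([
  [[0, 0, 0, 0, 0], [0, 0, 0, 0, 0], [0, 0, 0, 0, 0], [0, 0, 0, 0, 0], [0, 0, 0, 0, 0], [0, 0, 0, 0, 0], [0, 0, 0, 0, 0], [0, 0, 0, 0, 0], [0, 0, 0, 0, 0], [0, 0, 0, 0, 0]],
])

```text
clock: 15.25
tcp_pos: [0.5205, 0.2322, 0.0843]
eef_rot: [-0.0, 0.748, 0.663, -0.0]
wrist_force: [-0.2, 0.1, -0.5]
width: 0.231
grip_force: 26.3
```

```bash
python3 w.py pics/w4.png; python3 -c "
from geo import *
print(tool([.5195,.237,-.1175],.0833)); c=dict(np.load('pics/w4.npz'))
P=[(0,55,75),(45,55,97),(-50,30,20),(50,30,20),(-10,17,100),(10,17,100)]
print(((fproj(c,place([.5195,.237,-.1175],P))-[140,60]+.5)*2-.5).round(1).tolist())
im=cv2.imread('pics/w4.png');cv2.imwrite('pics/w4c.png',cv2.resize(im[60:360,140:440],None,fx=2,fy=2,interpolation=cv2.INTER_CUBIC))"
```

```text
{'mtx': array([[325.1922621 ,   0.        , 281.53477454],
       [  0.        , 325.1922621 , 205.07920999],
       [  0.        ,   0.        ,   1.        ]]), 'xyz': array([0.52951565, 0.30056209, 0.20510071]), 'attitude': array([ 0.9886149 , -0.13772134,  0.00791968, -0.06008897])}
15.3 [0.52055473 0.23216281 0.08428731] [-1.24400131e-05  7.48402030e-01  6.63245356e-01  6.14410281e-07] [3.37832498e-01 6.09191546e-01 1.72175028e+00 3.24270281e-05
 8.10659087e-01 4.58312773e-01]
(array([ 0.0047, -0.0016,  0.001 ]), np.float64(-0.003))
[[270.6, 157.1], [527.5, 171.4], [106.3, 232.0], [444.4, 230.4], [213.6, 385.6], [326.5, 385.4]]
```

View pics/w4c.png

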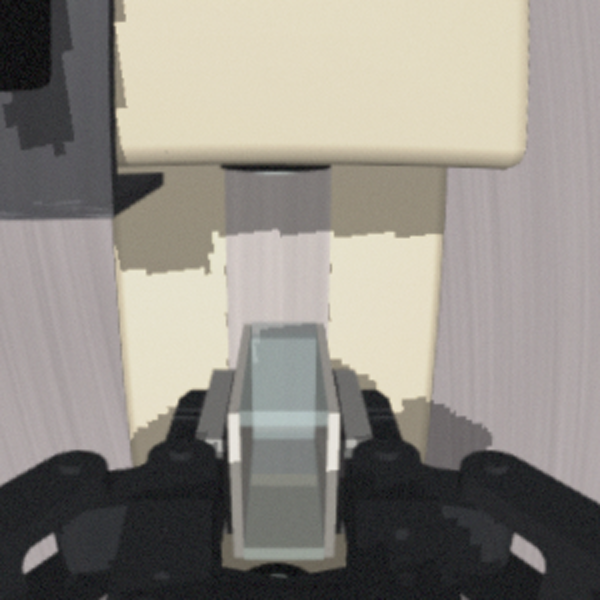

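The lamp lens is centred at column 276 and the cell at 284, so the cell sits about 1.5 mm too far to +x and 5 mm short in y. A small correction follows.

>>> jog_arm([
  [[0.002, -0.001, 0.0005, 0, 0], [0.004, -0.0015, 0.001, 0, 0], [0.004, -0.0015, 0.001, 0, 0], [0.004, -0.0015, 0.001, 0, 0], [0.004, -0.0015, 0.001, 0, 0], [0.004, -0.0015, 0.001, 0, 0], [0.004, -0.0015, 0.001, 0, 0], [0.004, -0.0015, 0.001, 0, 0], [0.004, -0.0015, 0.001, 0, 0], [0.004, -0.0015, 0.001, 0, 0]],
])

```text
clock: 16.3
tcp_pos: [0.5195, 0.2363, 0.0833]
eef_rot: [-0.0, 0.748, 0.663, 0.0]
wrist_force: [-0.1, -0.5, -0.1]
width: 0.233
grip_force: 26.3
```

```bash
python3 -c "
from geo import *
print(tool([.5195,.237,-.1175],.0833)); s=readout.observe(); print(s['qd'].round(3),s['grip_force']); print(robot.sign_off())"
```

```text
(array([ 0.0007, -0.0001, -0.    ]), np.float64(-0.003))
[-0.     0.001 -0.001  0.     0.001 -0.   ] 26.27037763595581
the job is handed in; nothing more can be done
None
```

I slid the shutter to its end stop and handed the job in at about 16 s with the tall cell gripped by its frosted faces (26 N), upright and at rest, within about 1 mm of mid-gap by my own measurements; no verdict came back.

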